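# Crank a board vise shut on a phone board

## Task

Fit the loose crank all the way down onto the square shaft end of the board vise without forcing it, then wind it clockwise (seen from above) until the jaw's sprung pad presses the phone board against the fixed jaw and is pushed in about half way, never right to its stop. Leave the crank on the shaft, let go, and leave everything else on the bench undisturbed.

Things in the scene. Friction and masses are not known exactly. Their poses are not given: they have to be found in the camera images.
- crank: Loose steel crank, about 240 g, lying flat. Origin: centre of the hub's underside; z up, x along the arm. Hub: upright block 28 x 28 mm, 34 mm tall, with a 14 x 14 mm square hole right through along z; the sides of both are parallel to x and y. Arm: 16 mm wide, 10 mm thick, flush with the hub's underside, reaching along +x to the knob.
- crank_grip (a point): Centre of the crank's knob, black, upright, round, 20 mm diameter, 40 mm tall (11.5 to 51.5 mm above the crank's underside), spinning freely on its pin. The knob's axis is 62 mm from the hub's axis along the crank's +x. Axes as the crank's.
- shaft_tip (a point): Centre of the top of the vise's upright square shaft, 12 x 12 mm, greased, its last 5 mm tapering to 6.5 x 6.5 mm, standing 26 mm above a round shoulder where the fitted crank's underside rests. Nothing else of the vise is above the shoulder. z up, axes as the vise's, NOT turning with the shaft: how the square is turned differs each time and is not reported; feel or look for it.
- vise: Steel and aluminium board vise fixed to the bench, 340 x 100 mm, long along its y. Origin on the bench. Shaft axis at x 0, y +110 mm, on the gearbox (86 x 96 mm, top at 55 mm); shoulder top at 60 mm; fixed jaw's face at y -140 mm, top at 45 mm. The shaft turns stiffly (0.12 N m, 2 N at the knob), stays where left; clockwise from above closes the jaw, 20 mm a turn, about 1.2 to 2.2 turns in all.
- jaw: Moving jaw, 100 mm wide, 26 mm thick, top at 50 mm above the bench; slides along the vise's -y to close. Origin: middle of the lower edge of its face towards the board; axes as the vise's. A rubber pad (90 x 24 x 4 mm) stands before that face; the pad's front is 16 mm from the face when free.
- pad (a joint): How far the jaw's sprung rubber pad is pushed back into the jaw, in m: 0 free, 0.012 at its stop. Its spring gives 2 N per mm (12 N half way).
- board: Loose phone board and frame, 110 (x) x 72 (y) x 8 mm, 120 g, lying flat on the vise's rails, 20 mm above the bench, near the fixed jaw with a gap of up to 9 mm. Origin: centre of its underside.
- flux_bottle: White bottle, 36 mm diameter, 90 mm tall; bystander. Origin under its centre.
- tape_roll: Tape roll lying flat, 68 mm diameter, 18 mm tall; bystander. Origin under its centre.
- screwdriver: Screwdriver lying flat, 160 mm long; bystander. Origin under its middle.
- phone: Black phone lying flat, 72 x 148 x 9 mm; bystander. Origin under its centre.
- cup_a: White plastic cup, 64 mm diameter, 45 mm tall, beyond the vise; bystander. Origin under its centre.
- cup_b: White plastic cup, 56 mm diameter, 40 mm tall, to the robot's right; bystander. Origin under its centre.
- spanner: Spanner lying flat, 130 mm long; bystander. Origin under its middle.

How it is judged:
By the outcome, as a careful person would: the job done as asked, in the order asked, and still so for the second after the job is handed in, with the robot touching nothing.
It also fails if it takes over 72 s, if anything falls off the work surface, if the arm or the gripper's body presses on something with over 40 N, if the wrist force passes 120 N, or if a joint passes its speed limit or range.

## Robot

A 7-joint arm with a two-finger parallel gripper is mounted at the origin on the work surface. World frame = base frame: x ahead of the robot, y to its left, z up, the work surface at z = 0. Lengths are in m, angles in rad, forces in N, time in s.
With the tool pointing down it reaches from about 0.4 to 0.9 m from the base axis. Payload 5.6 kg.
Tool frame: the origin (TCP) lies midway between the tips of the shut fingers; the grasp point (between the pads) lies 19 mm behind it; z points along the fingers, y is the line along which they close (so a half turn about z gives the same grasp; the last joint's range is limited). The gripper opens to 92 mm and grips with 3 to 60 N. Pads are 20 mm wide; open, the fingers measure 128 mm over their backs; the gripper's body (75 mm by 189 mm) begins 69 mm behind the grasp point.
Start: joints at [-1.254, 0.468, -0.012, 1.603, 0.006, 1.071, -0.056], TCP at [0.229, 0.608, 0.215] pointing down, gripper open.
Joint ranges: [-2.53, 2.53], [-0.31, 2.02], [-1.57, 1.55], [0.28, 2.44], [-1.29, 4.43], [0.15, 1.84], [-2.92, 2.92]. Speed limits (rad/s): [2.57, 2.57, 3.14, 3.14, 3.14, 3.14, 3.14].

## Interface

Orientations are given as a 3x3 rotation matrix whose columns are the frame's x, y, z axes.
In Python, from station import env, effector, solver, viewer, workorder, search_frame, tip_of gives the robot as it stands. Calls block until the motion is done:
- env.reach(position, orientation): joint-space move of the TCP to a pose.
- env.movel(position, frame=None, rate=0.15): straight line of the TCP; frame=None keeps the orientation; rate is the mean speed in m/s.
- env.goto_joints(angles): joint-space move.
- effector.release() and effector.grasp(squeeze=None): open the fingers fully, or close them until they stop; squeeze is the grip in N (None keeps the last).
- env.pause(seconds).
- solver.inverse_kinematics(position, orientation): joint angles nearest the present ones, or None.
- env.sense(): the state.
- viewer.read_camera(name): name is "side" or "top" or "wrist"; returns (picture, depth): 420x560x3 uint8, red, green, blue; 420x560 float32, m along the optical axis (not along the pixel's ray), 0 where there is no reading.
- viewer.camera_info(name): a dict with "intrinsics" (3x3 intrinsics, pixels), "dist_coeffs" ([k1, k2, p1, p2, k3] as OpenCV has them; the pictures are not rectified), "eye" and "rotation" of the camera in the world; the wrist camera has in their place "T_tool_cam" (4x4, takes a point from camera to tool coordinates, whose origin is the TCP and whose axes are the flange's). Camera axes: x right, y up, looking along -z (the intrinsics and any distortion apply to the point x, -y, -z); pixel columns grow to the right and rows downward; lengths in m; the calibration is good to about 2 mm. A picture is of the moment at which its call begins: read the wrist's pose just before it. camera_info takes no time and is no camera call.
A pose or a line that the arm cannot do raises env.PlanningError and nothing moves.
- workorder.finish_job(): hands the job in; it is judged then, once.
Trained networks look in the newest picture that a camera, given by its name, has taken for a name from the list of things; names that differ only in an ending like _2 or _b are one class to them, and where a whole thing is asked for, a point or a joint stands for the part that bears it (a point fixed in the world has none). Each returns a list of dicts, best first, with "score" (0 to 1); they miss things now and then, are a little off and sometimes report something else, mostly with a low value. They report only what shows in the picture. A call takes as long as a camera call.
- search_frame(camera, name): "at" ([x, y, z] in m, in world coordinates, good to about 4 mm: the middle of the surface that is visible of it).
- tip_of(camera, name): "at" ([x, y, z] in m, in world coordinates, good to about 4 mm: a listed point, or the origin of a listed thing).
The state is a dict: "t": time; "joint_positions": joint angles; "joint_velocities": joint speeds; "tau": joint torques, N m; "ee_pos": TCP position; "tcp_rot": TCP orientation; "wrist_force": force on the tool from outside, world axes, zero at the start; "moment": the same for the moment, N m; "gripper_width": finger opening in m; "grasp_force": force on a finger pad.
Only numpy, scipy, OpenCV 4.12 (cv2) and the standard library are available. Lean on these libraries where they do the work, as an engineer would, in place of code of your own. Each camera call takes 0.05 s, during which the arm holds its last target. There are 200 camera calls.

## Working session

There is one attempt and no reset: what is moved stays moved. The work goes in short steps, each a Python script; the robot and the scene stay as the last script left them, time stands still between calls to the robot, and variables do not carry over. Pictures are saved under pics/ and viewed, at most 10 in all, crops included, and the job is handed in when it is done.

```bash
ls; mkdir -p pics
cat > h.py <<'E'
import numpy as np, cv2
from station import env, effector, solver, viewer, workorder, search_frame, tip_of
def snap(cam,name=None):
    s=env.sense(); p,d=viewer.read_camera(cam)
    if name: cv2.imwrite('pics/'+name,p[:,:,::-1])
    return s,p,d
def campose(cam,s=None):
    i=viewer.camera_info(cam)
    if cam!='wrist': return i,np.array(i['rotation']),np.array(i['eye'])
    T=np.array(i['T_tool_cam']);R=np.array(s['tcp_rot'])
    return i,R@T[:3,:3],R@T[:3,3]+np.array(s['ee_pos'])
def cloud(cam,s,d):
    i,R,e=campose(cam,s);h,w=d.shape
    uv=np.stack(np.meshgrid(np.arange(w),np.arange(h)),-1).reshape(-1,1,2).astype(np.float64)
    n=cv2.undistortPoints(uv,np.array(i['intrinsics']),np.array(i['dist_coeffs'],float)).reshape(h,w,2)
    c=np.stack([n[...,0]*d,-n[...,1]*d,-d],-1)
    P=c@R.T+e; P[d<=0]=np.nan
    return P
def proj(cam,s,pts):
    i,R,e=campose(cam,s);c=(np.atleast_2d(pts)-e)@R
    c=c*[1,-1,-1]
    return cv2.projectPoints(c,np.zeros(3),np.zeros(3),np.array(i['intrinsics']),np.array(i['dist_coeffs'],float))[0].reshape(-1,2)
def down(yaw): # tool x dir at yaw
    c,s=np.cos(yaw),np.sin(yaw)
    return np.array([[c,s,0],[s,-c,0],[0,0,-1.]])
E
python3 - <<'E'
from h import *
np.set_printoptions(precision=4,suppress=True)
s=env.sense();print(s)
for c in ['top','side','wrist']:
    i=viewer.camera_info(c);print(c,i)
    snap(c,c+'0.png')
    for n in ['crank','crank_grip','shaft_tip','vise','jaw','board','flux_bottle','tape_roll','screwdriver','phone','cup_a','spanner']:
        r=tip_of(c,n)[:2] 
        print(n,[(np.round(q['at'],3),round(q['score'],2)) for q in r])
im=[cv2.imread(f'pics/{c}0.png') for c in ['top','side']]
E
```

```text
pics
{'t': 0.0, 'joint_positions': array([-1.254 ,  0.4684, -0.0116,  1.6036,  0.006 ,  1.0714, -0.0563]), 'joint_velocities': array([ 0.0004,  0.0004,  0.0002,  0.0003,  0.0005,  0.0016, -0.0011]), 'tau': array([ -0.    , -52.0567,  -0.0127, -24.3746,  -0.0567,   0.0173,
         0.0002]), 'ee_pos': array([0.2287, 0.6078, 0.2136]), 'tcp_rot': array([[-0.9359,  0.3522, -0.0005],
       [ 0.3522,  0.9359, -0.0016],
       [-0.0001, -0.0017, -1.    ]]), 'wrist_force': array([-0.3983,  0.697 , -0.3388]), 'moment': array([-0.0418, -0.0174, -0.0408]), 'grasp_force': 0.0, 'gripper_width': 0.09196019039222258}
top {'intrinsics': array([[455.934 ,   0.    , 278.7782],
       [  0.    , 455.934 , 206.6991],
       [  0.    ,   0.    ,   1.    ]]), 'dist_coeffs': array([0.0465, 0.    , 0.    , 0.    , 0.    ]), 'eye': array([0.4098, 0.0529, 1.1041]), 'rotation': array([[ 0.021 ,  0.9801, -0.1974],
       [-0.9998,  0.0209, -0.0021],
       [ 0.0021,  0.1974,  0.9803]])}
crank [(array([ 0.537,  0.284, -0.003]), 0.76)]
crank_grip [(array([0.577, 0.327, 0.03 ]), 0.74)]
shaft_tip [(array([0.52 , 0
[... 1654 characters left out ...]
2, -0.135, -0.004]), 0.83)]
cup_a [(array([0.746, 0.102, 0.001]), 0.72), (array([ 0.572, -0.379, -0.006]), 0.72)]
spanner [(array([ 0.617,  0.486, -0.002]), 0.65)]
wrist {'intrinsics': array([[319.2559,   0.    , 273.349 ],
       [  0.    , 319.2559, 206.6778],
       [  0.    ,   0.    ,   1.    ]]), 'dist_coeffs': array([-0.0277,  0.    ,  0.    ,  0.    ,  0.    ]), 'T_tool_cam': array([[ 0.0008,  0.9646,  0.2636,  0.0743],
       [ 1.    , -0.0007, -0.0005,  0.0008],
       [-0.0003,  0.2636, -0.9646, -0.1704],
       [ 0.    ,  0.    ,  0.    ,  1.    ]])}
crank []
crank_grip []
shaft_tip []
vise []
jaw []
board []
flux_bottle []
tape_roll []
screwdriver []
phone []
cup_a []
spanner []
```

View pics/top0.png

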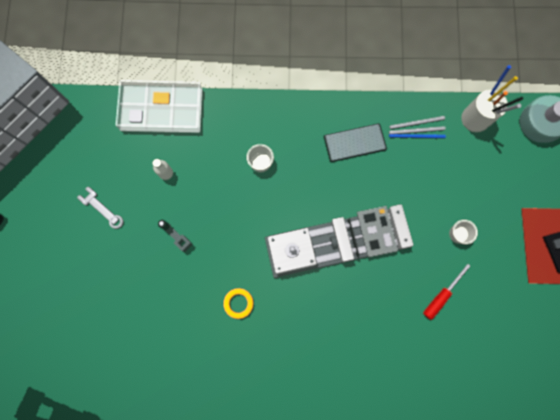

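```bash
grep -c . h.py
python3 - <<'E'
from h import *
print(env.sense()['t'])
# z of the tip-of-knob and hub etc. from top depth
s,p,d=snap('top');P=cloud('top',s,d)
for z0,z1,c,r in [(0.024,0.05,(.536,.28),.05),(0.04,.07,(.577,.328),.03),(0.065,.1,(.52,.022),.04)]:
    m=(np.hypot(P[...,0]-c[0],P[...,1]-c[1])<r)&(P[...,2]>z0)&(P[...,2]<z1)
    q=P[m];print(m.sum(),q.mean(0),np.percentile(q[:,2],[5,50,95]))
E
```

```text
25
1.95
131 [0.53475267 0.2807692  0.03524589] [0.02946512 0.03580015 0.03978201]
63 [0.57570155 0.32560836 0.05238367] [0.04466707 0.05290154 0.05649822]
39 [0.51892778 0.02436488 0.08252037] [0.06518647 0.08384431 0.08975308]
```

The top view shows the crank hub at pixel (182,243), its knob at (165,225), the shaft at (293,250), the jaw near (343,240) and the board near (380,232). The networks agree with this. Next I'll look close up, shaft first and then crank.

Run:
```python
from h import *
np.set_printoptions(precision=4,suppress=True)
def see(tag,names):
    s,p,d=snap('wrist',tag+'.png');np.savez('pics/'+tag,d=d,ee=s['ee_pos'],R=s['tcp_rot'])
    for n in names: print(tag,n,[(np.round(q['at'],4),round(q['score'],2)) for q in tip_of('wrist',n)[:2]])
    return p
R=down(np.deg2rad(180))
env.reach([.52,.022,.14],R);env.pause(.3)
a=see('s1',['shaft_tip']);print(env.sense()['t'])
env.movel([.52-.03,.022,.14],R);env.pause(.3);b=see('s2',['shaft_tip']);print(env.sense()['t'])
R=down(np.deg2rad(229))
env.reach([.535,.28,.14],R);env.pause(.3)
c=see('c1',['crank','crank_grip']);
env.movel([.535+.02,.28+.02,.14],R);env.pause(.3);e=see('c2',['crank','crank_grip'])
print(env.sense()['t'],env.sense()['joint_positions'])
cv2.imwrite('pics/both.png',np.hstack([a[60:360,100:460],c[60:360,100:460]])[:,:,::-1])
```

```text
s1 shaft_tip [(array([0.5173, 0.0255, 0.0878]), 0.68)]
4.75
s2 shaft_tip []
5.5
c1 crank [(array([ 0.5338,  0.2797, -0.0002]), 0.85), (array([0.7479, 0.1037, 0.0001]), 0.59)]
c1 crank_grip [(array([0.5749, 0.3276, 0.0269]), 0.65)]
c2 crank [(array([0.5337, 0.2815, 0.0011]), 0.64)]
c2 crank_grip [(array([0.5754, 0.328 , 0.0274]), 0.95), (array([ 0.616 ,  0.4842, -0.0007]), 0.34)]
7.7667 [-0.6044  0.5133  0.0753  1.7191 -0.0468  0.9108  1.9159]
```

View pics/both.png

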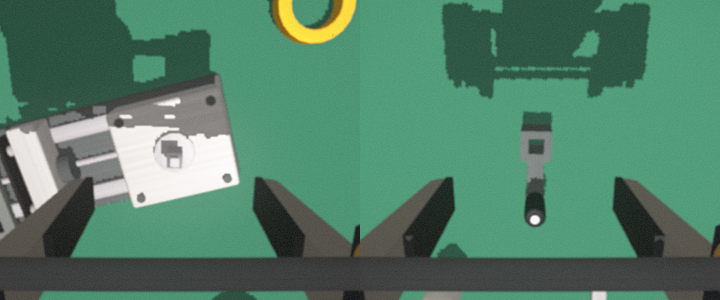

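The left half shows the gearbox with the shaft at crop (172,152). The right half shows the hub at crop (536,142) and the knob at (534,218), in line with the image vertical. I'll zoom in on the shaft square and triangulate.

Run:
```python
from h import *
np.set_printoptions(precision=4,suppress=True)
out=[]
for t,(c) in [('s1',(.5175,.0245,.086)),('s2',(.5175,.0245,.086)),('c1',(.534,.2805,.034))]:
    z=np.load(f'pics/{t}.npz');s=dict(ee_pos=z['ee'],tcp_rot=z['R']);im=cv2.imread(f'pics/{t}.png')
    u=proj('wrist',s,np.array(c))[0];print(t,u,z['ee'])
    k=(np.round(u)).astype(int);r=24
    out.append(cv2.resize(im[k[1]-r:k[1]+r,k[0]-r:k[0]+r],(264,264)*1,interpolation=cv2.INTER_NEAREST));print(t,'crop origin',k-r,'scale',264/48)
    P=cloud('wrist',s,z['d'])
    if t[0]=='s': m=(P[...,2]>.066)&(P[...,2]<.1)&(np.hypot(P[...,0]-c[0],P[...,1]-c[1])<.015);M=m
    else: m=(P[...,2]>.028)&(P[...,2]<.04)&(np.hypot(P[...,0]-c[0],P[...,1]-c[1])<.03)
    q=P[m];print(len(q),q.mean(0),np.percentile(q[:,2],[5,50,95]),cv2.minAreaRect((q[:,:2]*1000).astype(np.float32)))
    if t[0]=='s':
        q=q[q[:,2]>.083];print(len(q),q.mean(0) if len(q) else 0)
    else:
        m=(P[...,2]>.045)&(P[...,2]<.06)&(np.hypot(P[...,0]-c[0],P[...,1]-c[1])<.09);q=P[m];print('knob',len(q),q.mean(0),np.median(q[:,2]))
cv2.imwrite('pics/zoom.png',np.hstack(out))
```

```text
s1 [275.6562 219.2585] [0.52   0.0223 0.14  ]
s1 crop origin [252 195] scale 5.5
319 [0.5173 0.0236 0.0817] [0.0693 0.0834 0.0869] ((519.5087280273438, 23.547908782958984), (11.824187278747559, 12.618743896484375), 88.17395782470703)
180 [0.5188 0.0234 0.0852]
s2 [276.0273 256.1247] [0.4906 0.022  0.14  ]
s2 crop origin [252 232] scale 5.5
331 [0.5169 0.0235 0.081 ] [0.0689 0.0829 0.0867] ((519.3121337890625, 23.4453067779541), (11.847476959228516, 12.52846908569336), 88.92779541015625)
161 [0.5187 0.0234 0.0853]
c1 [275.1977 204.7249] [0.5353 0.2789 0.1402]
c1 crop origin [251 181] scale 5.5
786 [0.5337 0.2815 0.0339] [0.0311 0.0342 0.0353] ((534.2377319335938, 281.92913818359375), (28.71083641052246, 27.75263214111328), 47.68117904663086)
knob 379 [0.5746 0.3262 0.0513] 0.05156296184434406
```

View pics/zoom.png

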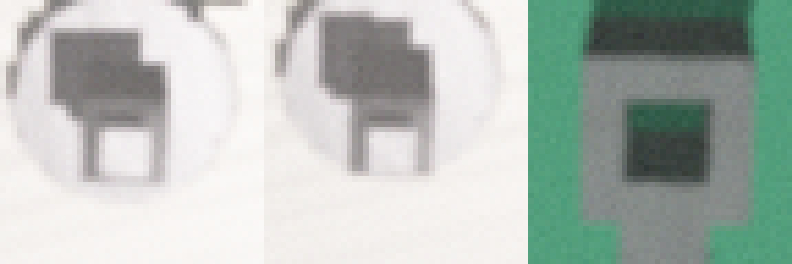

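The heights check out: shaft tip 0.086, hub top 0.034, knob top 0.051. The shaft square is aligned with the world axes to within 1–2°, with its centre near (0.5196, 0.0237). The hub is at (0.5342, 0.2819) with a yaw of 47.7°. Now I'll grasp the hub and do a guarded insertion with the crank at yaw −1.5°.

Run:
```python
from h import *
np.set_printoptions(precision=4,suppress=True)
def st(t):
    s=env.sense();print(t,round(s['t'],2),s['ee_pos'],'F',s['wrist_force'],'M',s['moment'],'w',round(s['gripper_width'],4),round(s['grasp_force'],1));return s
R=down(np.deg2rad(227.7))
h=np.array([.5342,.2819])
env.reach([*h,.10],R);env.movel([*h,.0135],R,.1)
effector.grasp(30);st('grip')
env.movel([*h,.12],R,.15);st('lift')
R=down(np.deg2rad(178.5))
t=np.array([.5196,.0237])
env.reach([*t,.13],R);env.pause(.3);s=st('above');f0=s['wrist_force']
snap('side','side1.png');print([(q['at'],q['score']) for q in tip_of('side','crank')[:1]])
snap('wrist','w3.png');print([(q['at'],q['score']) for q in tip_of('wrist','crank')[:1]])
z=.104
env.movel([*t,z],R,.1)
while z>.0735:
    z-=.003;env.movel([*t,z],R,.04)
    s=env.sense();df=s['wrist_force']-f0
    print(round(z,4),df,s['ee_pos'][2])
    if np.linalg.norm(df)>8: print('contact');break
st('end')
```

```text
grip 10.07 [0.5343 0.2818 0.0135] F [-0.1985 -1.575  -0.3991] M [ 0.0201  0.0236 -0.0242] w 0.0276 30.0
lift 10.93 [0.5334 0.2815 0.1191] F [ 0.073  -0.0554 -2.2869] M [0.0147 0.0692 0.0085] w 0.0274 30.0
above 12.25 [0.5197 0.0247 0.1298] F [-0.8525  0.208  -2.9724] M [-0.0306  0.0404 -0.0297] w 0.0279 30.0
[([0.5213, 0.0213, 0.1184], 0.69)]
[([0.5155, 0.0229, 0.1205], 0.74)]
0.101 [1.3177 0.1957 0.5337] 0.10127524600873153
0.098 [0.4813 0.4194 0.2394] 0.09791845029205319
0.095 [ 0.1811 -0.4478  0.6833] 0.09479109602688429
0.092 [ 0.526  -0.0408  0.303 ] 0.09177748492962116
0.089 [0.9016 0.1617 1.0032] 0.08878478156688455
0.086 [ 0.6876 -0.0104  0.5413] 0.08577156737060132
0.083 [ 0.7096 -0.5896  1.4705] 0.08277475391938494
0.08 [ 0.8192 -1.1555  1.0614] 0.07978585044679215
0.077 [1.4249 0.1533 0.9746] 0.07679488477791475
0.074 [-0.0216  0.279  -0.3173] 0.07378228381673323
0.071 [-3.598  -0.6377 18.7922] 0.07291182620665376
contact
end 15.61 [0.5202 0.0237 0.0729] F [-4.4506 -0.4297 15.8198] M [-0.091   1.1618 -0.0237] w 0.0276 30.0
```

It went in with almost no force and seated at the expected height. Next I'll let go, check, and locate the knob.

Run:
```python
from h import *
np.set_printoptions(precision=4,suppress=True)
R=down(np.deg2rad(178.5))
env.movel([.5202,.0237,.0737],R,.05)
effector.release();env.movel([.5202,.0237,.15],R,.15);env.pause(.3)
s,p,d=snap('wrist','w4.png');P=cloud('wrist',s,d)
print([(q['at'],q['score']) for q in tip_of('wrist','crank_grip')[:1]],[(q['at'],q['score']) for q in tip_of('wrist','crank')[:1]])
c=np.array([.5202,.0237])
r=np.hypot(*(P[...,:2]-c).transpose(2,0,1))
for lo,hi,ra,rb in [(.088,.1,0,.03),(.105,.12,.04,.09)]:
    q=P[(P[...,2]>lo)&(P[...,2]<hi)&(r>=ra)&(r<rb)];print(len(q),q.mean(0),np.median(q[:,2]),cv2.minAreaRect((q[:,:2]*1000).astype(np.float32)))
s2,p2,d2=snap('top','t4.png')
i=p2[180:300,230:440];cv2.imwrite('pics/v4.png',np.hstack([cv2.resize(i,(525,300),interpolation=2),p[60:360,150:400]])[:,:,::-1])
for cam in ['top','side']:
    if cam=='side': snap(cam)
    for n in ['jaw','board','vise']: print(cam,n,[(np.round(q['at'],4),round(q['score'],2)) for q in tip_of(cam,n)[:1]])
print(env.sense()['t'])
```

```text
[([0.5792, 0.0245, 0.0861], 0.88)] [([0.5124, 0.0228, 0.0634], 0.82)]
1177 [0.5196 0.0248 0.0943] 0.09472047272367229 ((520.6675415039062, 24.62518882751465), (27.96419334411621, 29.060426712036133), 87.80160522460938)
477 [0.5809 0.0229 0.1095] 0.10956657807937731 ((581.7843627929688, 22.969318389892578), (19.00640106201172, 16.841846466064453), 88.462890625)
top jaw [(array([ 0.5548, -0.105 ,  0.0191]), 0.84)]
top board [(array([ 0.569 , -0.1772,  0.018 ]), 0.93)]
top vise [(array([ 0.5449, -0.0833,  0.0015]), 0.61)]
side jaw [(array([ 0.5559, -0.1112,  0.0236]), 0.76)]
side board []
side vise [(array([ 0.5506, -0.0863, -0.0008]), 0.76)]
18.4
```

View pics/v4.png

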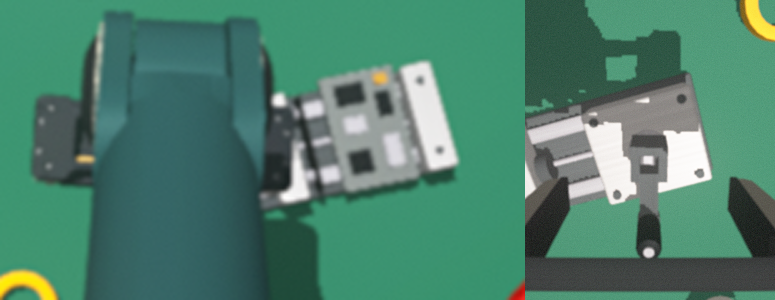

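The crank is fully seated: hub top at 0.0945 and the knob at (0.582, 0.023). The picture shows the hub over the shaft at right-crop (648,160) and the knob at (648,250). I'll grip the knob and wind about 1.2 turns, then measure the jaw.

```bash
cat > w.py <<'E'
from h import *
np.set_printoptions(precision=4,suppress=True)
C=np.array([.5203,.0240]);r=.062;Z=.083
def pose(a):  # a: wound deg
    th=np.deg2rad(-1-a);return [*(C+r*np.array([np.cos(th),np.sin(th)])),Z],down(np.deg2rad(178.5-72*a/612))
def wind(a0,a1,step=15,rate=.1,fmax=30):
    a=a0;n=0
    while a<a1-.01:
        a=min(a+step,a1);p,R=pose(a);env.movel(p,R,rate)
        s=env.sense();f=s['wrist_force'];th=np.deg2rad(-1-a);e=np.array([np.cos(th),np.sin(th)])
        n+=1
        if n%3==0 or np.linalg.norm(f)>fmax: print(round(a),round(s['t'],2),'rad',round(f[:2]@e,1),'tan',round(f[:2]@[-e[1],e[0]],1),'z',round(f[2],1),'err',s['ee_pos']-p)
        if np.linalg.norm(f)>fmax: print('STOP');break
    return a
E
python3 - <<'E'
from w import *
# feasibility
p,R=pose(0)
env.reach([p[0],p[1],.15],R)
env.movel(p,R,.12);effector.grasp(25);s=env.sense();print(s['t'],s['wrist_force'],s['gripper_width'],s['ee_pos'],s['joint_positions'])
a=wind(0,420);print(a,env.sense()['t'],env.sense()['joint_positions'])
E
```

```text
20.5583 [ 0.4047  0.0744 -1.0675] 0.019533869572683164 [0.5823 0.0229 0.083 ] [-0.3353  0.5309  0.3092  1.8853 -0.2257  0.7593  1.6433]
45 21.48 rad 0.5 tan 0.8 z 3.2 err [ 0.0001 -0.0006  0.0004]
90 22.41 rad 3.7 tan 1.3 z 7.3 err [ 0.0006 -0.0014  0.0009]
135 23.33 rad 6.9 tan 0.6 z 11.1 err [-0.0013 -0.0018  0.0004]
180 24.26 rad 5.1 tan 0.7 z 10.7 err [-0.0023 -0.0003 -0.0001]
225 25.18 rad 3.7 tan -0.2 z 7.8 err [-0.0011  0.0007 -0.0001]
270 26.11 rad 0.8 tan 0.8 z 8.6 err [ 0.0001 -0.0002  0.0002]
315 27.03 rad -1.0 tan -0.1 z 9.1 err [-0.0005 -0.0012  0.0002]
360 27.96 rad -1.8 tan -0.3 z 6.2 err [-0.0009 -0.0008  0.0001]
405 28.88 rad 0.9 tan -0.5 z 6.2 err [-0.0005 -0.0005  0.0002]
420 29.1917 [-0.4126  0.5152  0.5199  1.9733 -0.3679  0.7467  1.0073]
```

```bash
cat > m.py <<'E'
from w import *
def meas(tag,show=True):
    yaw=np.deg2rad(14.3);Y=np.array([-np.sin(yaw),np.cos(yaw)]);X=np.array([np.cos(yaw),np.sin(yaw)])
    for cam in ['top','side']:
        s,p,d=snap(cam,f'{tag}_{cam}.png');P=cloud(cam,s,d);np.save(f'pics/{tag}_{cam}',P)
        for n in ['jaw','board','vise']: print(cam,n,[(np.round(q['at'],4),round(q['score'],2),'vy',round(float((q['at'][:2]-C)@Y+.11),4)) for q in tip_of(cam,n)[:1]])
        vy=(P[...,:2]-C)@Y+.11;vx=(P[...,:2]-C)@X
        for x0 in ([-.035,-.02,0,.02,.035]):
            m=(abs(vx-x0)<.006)&(vy>-.19)&(vy<0)&(P[...,2]<.09)&(P[...,2]>-.005)
            b=np.round(vy[m]/.004).astype(int);zz=P[...,2][m]
            if show: print(x0,' '.join(f'{k*4}:{np.median(zz[b==k])*1000:.0f}' for k in sorted(set(b))[::-1]))
    print(env.sense()['t'])
E
python3 - <<'E'
from m import *
meas('m1')
a=cv2.imread('pics/m1_top.png')[170:290,270:440];b=cv2.imread('pics/m1_side.png')[40:220,150:350]
cv2.imwrite('pics/v5.png',np.hstack([cv2.resize(a,(425,300),interpolation=2),cv2.resize(b,(333,300),interpolation=2)]))
E
```

```text
top jaw [(array([ 0.5591, -0.1268,  0.0174]), 0.67, 'vy', -0.0457)]
top board []
top vise []
-0.035 -44:52 -48:38 -52:40 -56:36 -60:44 -64:38 -68:30 -72:31 -76:31 -80:31 -84:32 -88:30 -92:31 -96:32 -100:31 -104:29 -108:29 -112:31 -116:31 -120:32 -124:30 -128:29 -132:30 -136:27 -140:30 -144:47 -148:46 -152:48 -156:48 -160:48 -164:47 -168:47 -184:4 -188:1
-0.02 -36:52 -40:52 -44:52 -48:37 -52:20 -56:15 -60:38 -68:29 -72:30 -76:31 -80:31 -84:32 -88:30 -92:29 -96:32 -100:30 -104:28 -108:28 -112:31 -116:32 -120:32 -124:32 -128:31 -132:29 -136:29 -140:30 -144:46 -148:46 -152:46 -156:47 -160:47 -164:47 -168:45 -184:3 -188:1
0 -52:20 -56:20 -60:38 -68:29 -72:29 -76:30 -80:30 -84:31 -88:31 -92:31 -96:31 -100:30 -104:30 -108:29 -112:30 -116:31 -120:31 -124:30 -128:29 -132:31 -136:28 -140:36 -144:46 -148:47 -152:46 -156:47 -160:47 -164:47 -168:46 -184:1 -188:0
0.02 -68:29 -72:29 -76:29 -80:30 -84:31 -88:31 -92:31 -96:29 -100:29 -104:30 -108:30 -112:31 -116:32 -120:31 -124:32 -128:30 -132:29 -136:30 -140:32 -144:46 -148:46 -152:46 -156:47 -160:47 -164:46 -168:45 -184:1 -188:1
0.035 -80:31 -84:31
[... 387 characters left out ...]

-0.035 -4:19 -8:20 -12:21 -16:21 -20:36 -24:38 -28:50 -32:51 -40:50 -44:50 -60:45 -92:30 -96:29 -100:28 -104:28 -108:28 -112:29 -116:30 -120:30 -124:29 -128:29 -132:27 -140:29
-0.02 -16:41 -20:38 -24:35 -28:49 -32:51 -36:52 -44:51
0 -8:36 -12:37 -16:38 -20:38 -112:30 -116:29 -120:29 -128:28 -132:30 -136:35 -140:37 -144:33 -148:46 -152:45 -156:45 -164:45
0.02 0:19 -4:14 -8:14 -12:16 -16:14 -20:20 -24:29 -28:22 -32:15 -36:14
0.035 0:15 -4:19 -8:17 -12:18 -16:19 -20:31 -24:35 -28:40 -32:14 -36:50 -40:51 -44:51 -56:47 -60:45 -64:44 -92:30 -96:30 -100:30 -104:28 -108:28 -112:29 -116:27 -120:29 -124:29 -128:28 -132:29 -140:36 -144:35 -148:45 -152:46 -156:46 -160:46 -164:46 -168:44 -172:43
29.5917
```

View pics/v5.png

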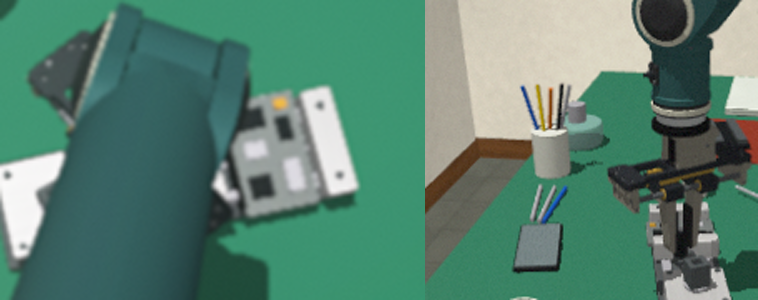

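Winding has closed the jaw: its face is now at vise-y of about −47, against a target of −58 (fixed face −140 + board 72 + 10). The board (crop 270,155) sits next to the fixed jaw (crop 328,140). I'll wind about 170° more, release, and look closely from above with the wrist camera.

Run:
```python
from m import *
a=wind(420,590,step=10,rate=.08)
p,R=pose(a)
effector.release();env.movel([p[0],p[1],.17],R,.2)
R2=down(np.deg2rad(194.3-90))
yaw=np.deg2rad(14.3);Y=np.array([-np.sin(yaw),np.cos(yaw)])
c=C+Y*(-.065-.11)
for yy in [194.3,104.3]:
    if solver.inverse_kinematics([*c,.17],down(np.deg2rad(yy))) is not None: break
print(yy);env.reach([*c,.17],down(np.deg2rad(yy)));env.pause(.3)
s,pic,d=snap('wrist','w6.png');P=cloud('wrist',s,d);np.save('pics/w6',P)
for n in ['jaw','board']: print(n,[(np.round(q['at'],4),round(q['score'],2),'vy',round(float((q['at'][:2]-C)@Y+.11),4)) for q in tip_of('wrist',n)[:1]])
X=np.array([Y[1],-Y[0]]);vy=(P[...,:2]-C)@Y+.11;vx=(P[...,:2]-C)@X
for x0 in [-.04,-.03,-.02,0,.02,.03,.04]:
    m=(abs(vx-x0)<.005)&(vy>-.18)&(vy<-.01)&(P[...,2]<.09)
    b=np.round(vy[m]/.002).astype(int);zz=P[...,2][m]
    print(x0,' '.join(f'{k*2}:{np.median(zz[b==k])*1000:.0f}' for k in sorted(set(b))[::-1] if -86<k*2<-14 or -150<k*2<-132))
print(env.sense()['t'])
```

```text
450 30.44 rad 1.1 tan 0.5 z 7.1 err [-0.     -0.0009  0.0004]
480 31.29 rad 3.7 tan 1.2 z 8.2 err [-0.0002 -0.0014  0.0004]
510 32.14 rad 4.1 tan 1.4 z 11.5 err [-0.0009 -0.0015  0.0003]
540 32.99 rad 4.3 tan 2.3 z 11.2 err [-0.0017 -0.0009 -0.    ]
570 33.84 rad 3.8 tan 1.2 z 10.4 err [-0.0017 -0.0003 -0.0002]
194.3
jaw [(array([ 0.5575, -0.1406,  0.0219]), 0.9, 'vy', -0.0587)]
board [(array([ 0.5758, -0.1832,  0.0194]), 0.93, 'vy', -0.1045)]
-0.04 -16:20 -18:19 -20:19 -22:19 -24:19 -26:20 -30:49 -32:50 -34:51 -36:51 -38:51 -40:51 -42:51 -44:51 -46:51 -48:51 -50:51 -52:51 -54:50 -56:50 -58:20 -60:20 -62:20 -64:36 -66:45 -68:29 -70:28 -72:28 -74:28 -76:28 -78:29 -80:29 -82:29 -84:29 -134:28 -136:28 -138:28 -140:38 -142:45 -144:46 -146:45 -148:45
-0.03 -16:20 -18:20 -20:20 -22:20 -24:20 -26:20 -28:21 -32:51 -34:51 -36:51 -38:51 -40:51 -42:51 -44:51 -46:51 -48:51 -50:51 -52:51 -54:50 -56:49 -58:38 -60:37 -62:37 -64:44 -66:45 -68:37 -70:29 -72:29 -74:28 -76:28 -78:30 -80:30 -82:30 -84:29 -134:28 -136:29 -138:28 -140:39 -142:45 -144:45 -146:45 -148:45
-0.02 -16:14 -18:15 -20:14 -22:14 -2
[... 825 characters left out ...]
 -84:28 -134:28 -136:28 -138:28 -140:37 -142:45 -144:45 -146:45 -148:45
0.03 -16:21 -18:20 -20:20 -22:20 -24:21 -26:20 -28:21 -32:50 -34:51 -36:51 -38:51 -40:51 -42:51 -44:51 -46:50 -48:51 -50:51 -52:51 -54:51 -56:50 -58:37 -60:37 -62:37 -64:43 -66:45 -68:44 -70:38 -72:28 -74:29 -76:28 -78:28 -80:29 -82:30 -84:30 -134:28 -136:28 -138:28 -140:36 -142:45 -144:45 -146:45 -148:45
0.04 -16:15 -18:15 -20:15 -22:14 -24:15 -26:15 -28:20 -30:48 -32:50 -34:51 -36:51 -38:50 -40:51 -42:51 -44:51 -46:51 -48:51 -50:51 -52:51 -54:51 -56:50 -58:14 -60:14 -62:14 -64:44 -66:45 -68:45 -70:28 -72:28 -74:28 -76:28 -78:28 -80:29 -82:30 -84:30 -134:28 -136:28 -138:28 -140:37 -142:45 -144:45 -146:45 -148:45
38.1917
```

View pics/w6.png

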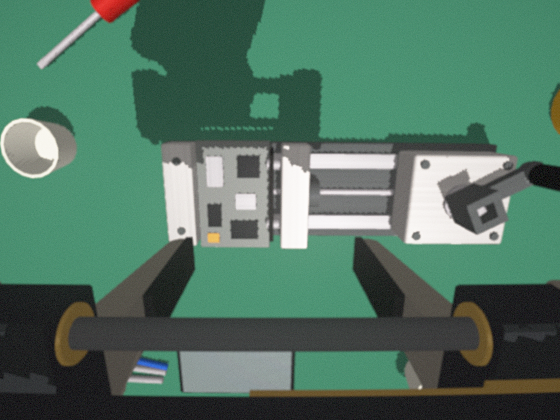

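The close view shows the pad strip (270,195) against the board, the board flush with the fixed jaw (200,195), and the crank on the shaft (487,211). Face to fixed jaw is about 83 mm and the gap behind the pad about 6.5 mm, so the pad is pushed in about 5–5.5 mm, roughly half of its 12. I'll check the crank height and then hand in.

Run:
```python
from w import *
P=np.load('pics/w6.npy');q=P[(np.hypot(P[...,0]-C[0],P[...,1]-C[1])<.012)&(P[...,2]>.085)]
z=np.median(q[:,2]);print(len(q),z)
s=env.sense();print(s['t'],s['wrist_force'])
if .09<z<.098: print(workorder.finish_job())
```

```text
569 0.0941503151195123
38.1917 [ 1.241   0.1222 -0.163 ]
the job is handed in; nothing more can be done
None
```

The crank is fully down on the shaft and was wound clockwise about 1.6 turns. The board is pressed against the fixed jaw, with the pad pushed in about 5–5.5 mm of its 12 by my camera measurement. The robot let go and the job was handed in at 38 s.

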